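# Turn the filter slider end for end in the light base

## Task

The microscope's light base has the amber filter in its light path and the next inspection needs the blue one. Draw the two-ended filter slider right out of its slot, turn it end for end, and push it gently back in blue end first until it clicks fully home and meets its stop; let go of it. Do not ram it into the base (keep well under 40 N) and leave the things standing around where they are.

Things in the scene. Friction and masses are not known exactly. Their poses are not given: they have to be found in the camera images.
- light_base: Fixed low white light base, round glass stage on top, 170 deep x 200 wide x 52 mm high, on the bench. Origin: middle of the slot mouth in the front face, at bench level. x points into the slot (base lies at x 0 to 170 mm), y left across the slot, z up. The slot runs straight along x, 36 mm wide, 14 mm high under a solid roof; its floor is the bench; a rigid stop ends it 101 mm in.
- filter_slider: Loose black flat slider 140 x 34 x 12 mm, about 80 g, lying on the bench. Origin: its centre, half-way up. x along it from the blue end to the amber end, z through the thickness. Corners of both ends taper 4 mm over the last 6 mm; edges have 16 mm long, 4 mm deep notches 30 mm either side of the centre. At the start the amber end is home in the slot, 40 mm of the blue end sticks out.
- blue_tip (a point): Middle of the slider's blue end face (blue band, round blue window 22 mm behind it), half-way up. Axes as the slider's. Home means this tip is about 100 mm inside the slot.
- amber_tip (a point): Middle of the slider's amber end face (orange band, round amber window 22 mm behind it), half-way up. Axes as the slider's.
- catch_point (a point): Hidden spring catch in the slot's -y wall, 60 mm in: it drops into a notch of the slider when it is home. Passing it, in or out, takes up to about 10 N along the slot. This point is fixed, on the slot's centre line, 6 mm above the bench.
- weight_mid (a point): Bystander: brass weight, 52 mm diameter, 46 mm high, standing; point at its centre, half-way up.
- jar_mid (a point): Bystander: closed jar, 48 mm diameter, 55 mm high, standing; point at its centre, half-way up.
- loupe_mid (a point): Bystander: black loupe, 44 mm diameter, 34 mm high, standing; point at its centre, half-way up.
- block_mid (a point): Bystander: wooden block 60 x 40 x 30 mm; point at its centre.
- dish_mid (a point): Bystander: white dish, 80 mm diameter, 30 mm high; point at its centre, half-way up.
- spatula_grip (a point): Bystander: spatula 170 mm long lying on the bench; point on its handle.
- brush_grip (a point): Bystander: brush 180 mm long lying on the bench; point on its handle.
Things that resemble listed ones, but are neither listed nor needed, are in the scene too. Several things have the shape of the filter_slider; the one meant has the colours described above.

How it is judged:
By the outcome, as a careful person would: the job done as asked, in the order asked, and still so for the second after the job is handed in, with the robot touching nothing.
It also fails if it takes over 72 s, if anything falls off the work surface, if the arm or the gripper's body presses on something with over 40 N, if the wrist force passes 120 N, or if a joint passes its speed limit or range.

## Robot

A 6-joint arm with a two-finger parallel gripper is mounted at the origin on the work surface. World frame = base frame: x ahead of the robot, y to its left, z up, the work surface at z = 0. Lengths are in mm, angles in rad, forces in N, time in s.
With the tool pointing down it reaches from about 300 to 850 mm from the base axis. Payload 4.2 kg.
Tool frame: the origin (TCP) lies on the centre line of the jaws, within the pads' length; the fingertips stand ctrl.finger_overhang ahead of it and the grasp point (between the pads) lies 11 mm behind it (ctrl.finger_overhang is the distance from the TCP to the fingertips, in mm); z points along the fingers, y is the direction in which the jaws open and shut (so a half turn about z gives the same grasp; the last joint's range is limited). The gripper opens to 91 mm and grips with 3 to 60 N. Pads are 32 mm wide; open, the fingers measure 118 mm over their backs; the gripper's body (76 mm by 178 mm) begins 60 mm behind the grasp point.
Start: joints at [-1.321, 0.32, 1.565, -0, 1.257, -0.02], TCP at [153.262, -554.214, 221.976] pointing down, gripper open.
Joint ranges: [-3.11, 3.11], [-0.84, 2.01], [0.21, 2.61], [-1.34, 4.49], [0.05, 2.63], [-2.56, 2.56]. Speed limits (rad/s): [2.57, 2.57, 3.14, 3.14, 3.14, 3.14].

## Interface

Orientations are given as a rotation vector (axis times angle).
In Python, from workcell import ctrl gives the robot as it stands.
- The arm moves only by the tool play_rows, never from a script. Its argument "motion" is a list that holds one entry, the list of rows, each a list of 7 numbers: the shift along the tool's x, y, z in cm, then the turn, a rotation vector about the tool's x, y, z in rad, then the opening, from 0 (shut) to 1 (fully open). A call has 1 to 12 rows; each row shifts and turns the commanded pose from where the row before left it, along the tool's axes as they then stand; what a row does not reach is not made up. A row lasts 1/10 s, in which the tool goes at most 50 mm and 8.59 degrees, less where a joint would pass 70% of its speed; a pose out of reach is approached as far as the arm can. A call is refused whole if a number of a shift passes 5 or a number of a turn 0.15, either way. A call with a gripper value outside its range is refused whole. The fingers move at their own pace and stop on an object; the grip force is fixed at half the most. Time passes only in rows, so rows that do not move let the fingers close. It gives the time, the measured TCP pose, the force and the opening at its end, in the units of the state.
- ctrl.get_state(): the state, without advancing time (a new reading comes with each control period).
- ctrl.capture(name): name is "scene" or "top"; returns a dict with "image" (384x512x3 uint8, red, green, blue), "fx", "fy", "cx", "cy" (pixels), "world_to_cam" (4x4, takes a point from world to camera coordinates). Camera axes: x right, y up, looking along -z (the intrinsics and any distortion apply to the point x, -y, -z); pixel columns grow to the right and rows downward; lengths in mm; the calibration is good to about 2 mm. A picture is of the moment at which its call begins. There is no depth.
- ctrl.close_job(): hands the job in, once; it reports no verdict.
Trained networks look in the newest picture that a camera, given by its name, has taken for a name from the list of things; names that differ only in an ending like _2 or _b are one class to them, and where a whole thing is asked for, a point or a joint stands for the part that bears it (a point fixed in the world has none). Each returns a list of dicts, best first, with "score" (0 to 1); they miss things now and then, are a little off and sometimes report something else, mostly with a low value. They report only what shows in the picture. A call takes as long as a camera call. They do not tell look-alikes from the thing itself.
- ctrl.masks_of(label, camera): "region" (384x512 bool, what is visible of it) and "rect" ([left, top, right, bottom] in pixels, round what is visible of it).
- ctrl.tip_of(label, camera): "point" ([column, row] in pixels: a listed point, or the origin of a listed thing).
The state is a dict: "time": time; "joints": joint angles; "qvel": joint speeds; "joint_torque": joint torques, N m; "ee_pos": TCP position; "tcp_rot": TCP orientation; "force": force on the tool from outside, world axes, zero at the start; "moment": the same for the moment, N m; "grip_width": finger opening in mm.
Only numpy, scipy, OpenCV 4.12 (cv2) and the standard library are available. Lean on these libraries where they do the work, as an engineer would, in place of code of your own. Each camera call takes 0.05 s, during which the arm holds its last target. There are 200 camera calls.

## Working session

There is one attempt and no reset: what is moved stays moved. The work goes in short steps, Python scripts to look and compute and a tool call to move; the robot and the scene stay as the last step left them, time stands still between calls to the robot, and variables do not carry over. Pictures are saved under pics/ and viewed, about 8 in all and at most 12, crops included, and the job is handed in when it is done.

Besides the shell and the picture viewer there is one more tool, called after ">>>" as a command line: name --argument value ..., lists and objects as JSON in quotes. play_rows: Moves the arm, as the interface text tells. Its arguments: {"type":"object","properties":{"motion":{"type":"array"}},"required":["motion"]}

```bash
mkdir -p pics; ls; cat > h.py <<'E'
import numpy as np, cv2
from workcell import ctrl
def ray(c,px):
    W=np.array(c["world_to_cam"]);R=W[:3,:3];t=W[:3,3]
    d=np.array([(px[0]-c["cx"])/c["fx"],-(px[1]-c["cy"])/c["fy"],-1.])
    return -R.T@t, R.T@d
def at_z(c,px,z):
    o,d=ray(c,px); return o+d*(z-o[2])/d[2]
def proj(c,p):
    W=np.array(c["world_to_cam"]);q=W[:3,:3]@np.array(p,float)+W[:3,3]
    return np.array([c["cx"]+c["fx"]*q[0]/-q[2],c["cy"]+c["fy"]*(-q[1])/-q[2]])
def save(img,name): cv2.imwrite("pics/"+name,cv2.cvtColor(np.ascontiguousarray(img),cv2.COLOR_RGB2BGR))
E
python3 - <<'E'
from h import *
s=ctrl.get_state();print(s, getattr(ctrl,'finger_overhang',None))
ims=[]
for n in("top","scene"):
    c=ctrl.capture(n);ims.append(c["image"]);print(n,{k:v for k,v in c.items() if k!="image"})
    for l,z in(("light_base",0),("filter_slider",6),("blue_tip",6),("amber_tip",6)):
        for r in ctrl.tip_of(l,n)[:5]:print(l,round(r["score"],2),np.round(r["point"],1),at_z(c,r["point"],z).round(1))
save(cv2.resize(ims[0],(800,600)),"top0.png");save(cv2.resize(ims[1],(800,600)),"scene0.png")
E
```

```text
pics
{'time': 0.0, 'joints': array([-1.32099586e+00,  3.20291404e-01,  1.56570258e+00, -1.39874227e-05,
        1.25739304e+00, -1.99748311e-02]), 'qvel': array([ 9.85222121e-05, -1.67071482e-03,  1.15384737e-03, -7.23208303e-04,
        6.96699190e-04,  7.98948448e-04]), 'joint_torque': array([ 6.41939787e-04, -4.12466598e+01, -2.31974781e+01,  7.25409924e-02,
        4.57197474e-02, -1.54625445e-04]), 'ee_pos': array([ 153.13183868, -553.71106635,  221.1114176 ]), 'tcp_rot': array([-3.11129007e+00, -4.22245393e-01,  3.43741581e-04]), 'force': array([ 0.09430373, -0.22596088, -0.0079143 ]), 'moment': array([ 0.06544306, -0.02043877,  0.05220691]), 'grip_width': 91.19218772955973} 8.0
top {'fx': 371.9335820418766, 'fy': 371.9335820418766, 'cx': 260.2441054432671, 'cy': 193.85586691364975, 'world_to_cam': array([[ 2.94563001e-02, -9.99552800e-01,  5.15030636e-03,
        -1.45732270e+01],
       [ 9.89794753e-01,  2.98866541e-02,  1.39331024e-01,
        -5.65652516e+02],
       [-1.39422641e-01,  9.93569753e-04,  9.90232468e-01,
        -1.01990157e+03],
       [ 0.00000000e+00,  0.0
[... 648 characters left out ...]
3e-01, -6.26618330e-01,  6.63214219e-01,
         1.73518854e+02],
       [ 3.48654110e-01,  5.64312989e-01,  7.48325573e-01,
        -1.18949235e+03],
       [ 0.00000000e+00,  0.00000000e+00,  0.00000000e+00,
         1.00000000e+00]])}
light_base 0.93 [270.1 244.5] [591.6 125.2   0. ]
filter_slider 0.85 [238.8 170.8] [ 524.9 -138.5    6. ]
filter_slider 0.58 [175.4 207. ] [ 745.3 -115.3    6. ]
blue_tip 0.64 [251.6 157.5] [ 461.1 -166.2    6. ]
blue_tip 0.59 [188.5 230.8] [749.8 -23.1   6. ]
blue_tip 0.39 [258.8 232.1] [597.1  81.    6. ]
amber_tip 0.82 [216.3 180.9] [ 602.3 -139.4    6. ]
amber_tip 0.72 [169.6 194. ] [ 739.3 -168.1    6. ]
amber_tip 0.41 [206.3 238.9] [722.3  24.8   6. ]
```

View pics/top0.png

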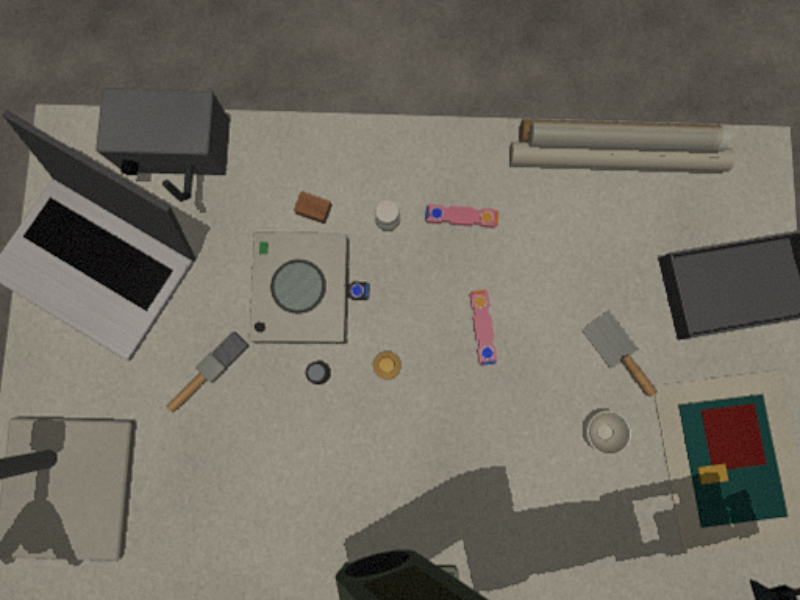

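View pics/scene0.png

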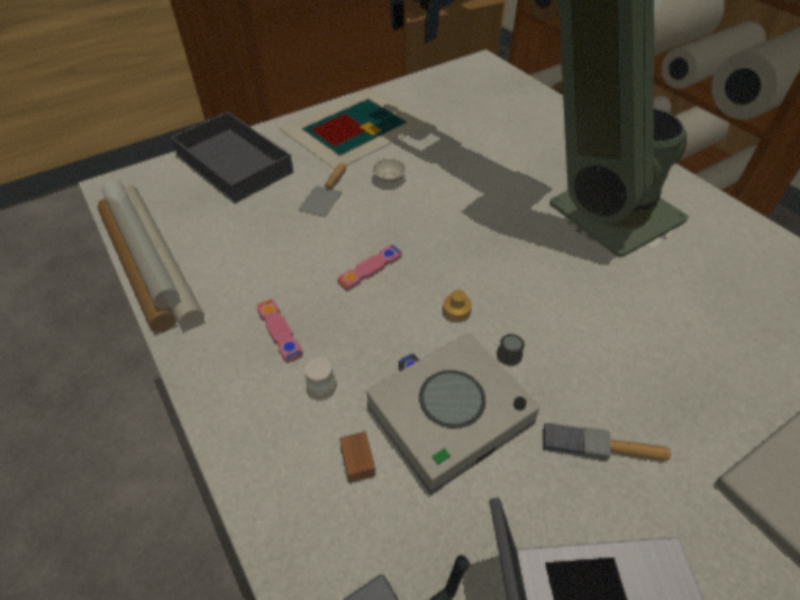

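The top view shows the base at about (250-348, 232-342) in the enlarged picture, with its slot facing right (world -y). Three things are slider-shaped:
- **(358,290):** a black stub with a blue window, sticking out of the base.
- **(461,215) and (483,328):** two pink look-alikes lying loose.

The black one in the slot fits the description. I'll confirm it in a crop and measure the base edges.

```bash
python3 - <<'E'
from h import *
c=ctrl.capture("top");im=c["image"]
m=ctrl.masks_of("light_base","top")
for r in m[:3]: print("base",r["score"],r["rect"])
for r in ctrl.masks_of("filter_slider","top")[:6]: print("sl",round(r["score"],2),np.round(r["rect"]))
for l,z in(("weight_mid",23),("jar_mid",27),("loupe_mid",17),("block_mid",15),("dish_mid",15)):
    for r in ctrl.tip_of(l,"top")[:1]:print(l,round(r["score"],2),at_z(c,r["point"],z).round(0))
g=cv2.cvtColor(im,cv2.COLOR_RGB2HSV)
# blue window near stub
y0,y1,x0,x1=170,205,215,245
sub=im[y0:y1,x0:x1].astype(int)
blue=(sub[...,2]-sub[...,0]>40)
ys,xs=np.nonzero(blue);p=(xs.mean()+x0,ys.mean()+y0);print("blue",len(xs),p,at_z(c,p,12).round(1))
# base top face by brightness edges: column/row profiles
gray=cv2.cvtColor(im,cv2.COLOR_RGB2GRAY)
print("col profile rows 160",gray[160,150:240:1][60:90]);print(gray[180:192,222:244])
save(cv2.resize(im[140:230,150:260],(770,630))[:600],"crop1.png")
E
```

```text
base 0.85 [159.4, 149.1, 222.9, 219.5]
base 0.55 [184.7, 122.0, 212.7, 143.3]
sl 0.85 [272. 132. 320. 146.]
sl 0.83 [304. 187. 320. 232.]
sl 0.66 [222. 175. 236. 192.]
weight_mid 0.5 [451.  39.  23.]
jar_mid 0.82 [730.  51.  27.]
loupe_mid 0.63 [432. 162.  17.]
block_mid 0.59 [749. 184.  15.]
dish_mid 0.75 [ 343. -369.   15.]
blue 56 (np.float64(229.875), np.float64(185.375)) [592.1  92.   12. ]
col profile rows 160 [136 136 135 135 137 137 132 131 136 135 139 103  54  97 145 142 138 139
 141 141 135 138 139 142 141 147 142 141 141 136]
[[ 55 111 152  98  64  69  70  72  94 102  94  90  98 134 138 138 137 145
  138 141 138 139]
 [ 52  80 100  49  40  72  78  79  45  33  30  28  50  83 109 146 140 138
  142 143 139 141]
 [ 35  49  45  74 125 109  78  89 100  73  35  49  65  62  88 153 139 141
  140 132 138 143]
 [ 33  34  58 102 103  81  60  67  98 108  78  50  69  65  90 145 141 138
  141 138 139 142]
 [ 33  42  68  94  54  60  69  61  66 103 120  44  74  69  82 145 141 147
  143 145 141 134]
 [ 29  60  87  82  60  69  68  63  61  91 136  41  75  62  78 148 135 139
  145 141 136 136]
 [ 31  57 104 102  59  64  68  67  62  86 122  39  71  69  98 152 141 142
  137 136 140 130]
 [ 41  51  82 113  54  60  69  63  64  91  94  46  76  73 105 150 140 142
  141 142 144 140]
 [ 34  36  58 120 123  74  58  72 105  92  58  50  74  70 102 146 141 142
  145 145 141 141]
 [ 41  39  48  80 114 131 117 104 102  61  35  51  77  74  99 145 144 138
  143 144 143 139]
 [ 51  67  58  32  63  89  80  74  59  38  37  40  52  63 114 146 142 139
  140 146 141 143]
 [ 90 137 125  55  19  12  26  27  24  19  23  24  33  82 144 146 140 147
  142 146 142 141]]
```

View pics/crop1.png

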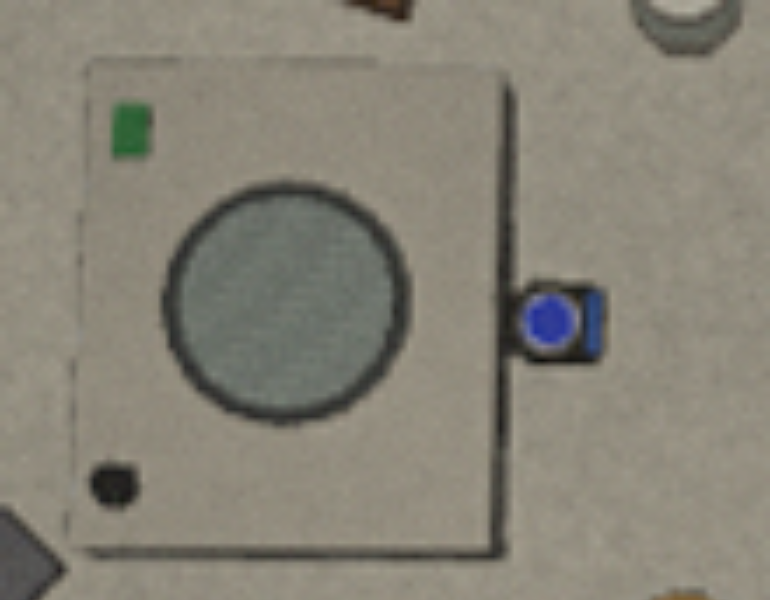

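The crop confirms it: a black slider with a blue window at crop (550,320) and a blue band at the tip. Next I get the base axis from its top-face corners.

```bash
python3 - <<'E'
from h import *
c=ctrl.capture("top");im=c["image"]
f=lambda x,y:at_z(c,((x+.5)/7-.5+150,(y+.5)/7-.5+140),52)
P={k:f(*v) for k,v in dict(F1=(503,70),F2=(491,551),B1=(90,60),B2=(70,545)).items()}
for k,v in P.items():print(k,v.round(1))
n=lambda a,b:np.linalg.norm(P[a]-P[b])
print(n("F1","F2"),n("B1","B2"),n("F1","B1"),n("F2","B2"))
for a,b in(("F1","B1"),("F2","B2"),("F2","F1"),("B2","B1")):
    d=P[b]-P[a];print(a,b,np.degrees(np.arctan2(d[1],d[0])).round(2))
print("front mid",(P["F1"]+P["F2"])/2)
# subpixel front edge: per row, bright->dark transition col on upsampled gray
g=cv2.GaussianBlur(cv2.cvtColor(im,cv2.COLOR_RGB2GRAY),(0,0),.7).astype(float)
pts=[]
for r in list(range(154,176))+list(range(196,214)):
    gr=np.diff(g[r,210:228]);j=int(gr.argmin())
    if 0<j<len(gr)-1:
        a,b,d=gr[j-1:j+2];pts.append(at_z(c,(210+j+.5+.5*(a-d)/(a-2*b+d),r),52)[:2])
pts=np.float32(pts);l=cv2.fitLine(pts,cv2.DIST_HUBER,0,.01,.01).ravel();print("front edge",l,np.degrees(np.arctan2(l[1],l[0])))
# scene view of blue stub
s=ctrl.capture("scene")
for cc,n_,box in((c,"top",(222,245,172,198)),(s,"scene",(245,275,222,242))):
    x0,x1,y0,y1=box;u=cc["image"][y0:y1,x0:x1].astype(int);ys,xs=np.nonzero(u[...,2]-u[...,0]>40)
    k=cv2.connectedComponentsWithStats((u[...,2]-u[...,0]>35).astype(np.uint8))
    for st,ce in zip(k[2][1:],k[3][1:]):
        if st[4]>5:print(n_,st[4],at_z(cc,ce+[x0,y0],12).round(1))
E
```

```text
F1 [688.7 117.1  52. ]
F2 [491.9 113.2  52. ]
B1 [687.7 285.9  52. ]
B2 [489.3 280.7  52. ]
196.7581841290461 198.39210737294596 168.79953914181485 167.54232805368326
F1 B1 90.34
F2 B2 90.89
F2 F1 1.13
B2 B1 1.49
front mid [590.29763776 115.16536654  52.        ]
front edge [9.9981689e-01 1.9134903e-02 5.9324103e+02 1.1644251e+02] 1.0964161
top 41 [592.4  97.5  12. ]
top 17 [591.4  78.5  12. ]
scene 11 [592.9  77.3  12. ]
scene 16 [591.4  88.3  12. ]
```

```bash
cat >> h.py <<'E'
from scipy.spatial.transform import Rotation as Ro
def plan(tgt=None,yaw=None):
    "remaining turn (tool rotvec) to tool-down with tool y at world angle yaw deg, and shift in cm in current/final tool axes"
    s=ctrl.get_state();R=Ro.from_rotvec(s["tcp_rot"]);M=R.as_matrix()
    yn=np.degrees(np.arctan2(M[1,1],M[0,1]))
    print("t %.1f"%s["time"],"pos",s["ee_pos"].round(1),"yawY %.2f"%yn,"tilt",M[:,2].round(3),"q",s["joints"].round(2),"F",s["force"].round(1),"M",s["moment"].round(2),"w %.1f"%s["grip_width"])
    if yaw is not None:
        a=np.radians(yaw);y=np.array([np.cos(a),np.sin(a),0]);z=np.array([0,0,-1.]);G=np.c_[np.cross(y,z),y,z]
        print("turn",(R.inv()*Ro.from_matrix(G)).as_rotvec().round(4))
        if tgt is not None: print("shift after turn cm",(G.T@(np.array(tgt)-s["ee_pos"])/10).round(2))
    if tgt is not None: print("shift now cm",(M.T@(np.array(tgt)-s["ee_pos"])/10).round(2))
E
python3 -c "
from h import *
plan([592,95,200],1.0)"
```

```text
t 1.0 pos [ 153.3 -554.2  222. ] yawY -74.54 tilt [ 0. -0. -1.] q [-1.32  0.32  1.56 -0.    1.26 -0.02] F [ 0.9 -0.7 -0.1] M [ 0.03  0.06 -0.01] w 90.8
turn [ 1.0000e-04  1.0000e-04 -1.3185e+00]
shift after turn cm [64.15 45.    2.2 ]
shift now cm [ 59.59 -50.88   2.19]
```

>>> play_rows --motion '[[[0,0,0,0,0,-0.1465,1],[0,0,0,0,0,-0.1465,1],[0,0,0,0,0,-0.1465,1],[0,0,0,0,0,-0.1465,1],[0,0,0,0,0,-0.1465,1],[0,0,0,0,0,-0.1465,1],[0,0,0,0,0,-0.1465,1],[0,0,0,0,0,-0.1465,1],[0,0,0,0,0,-0.1465,1],[0,0,0,0,0,0,1]]]'

```text
time: 2.0
ee_pos: [153.2, -554.2, 222.0]
tcp_rot: [2.202, 2.24, -0.0]
force: [0.2, 0.0, 0.3]
grip_width: 91.1
```

>>> play_rows --motion '[[[3.2,2.25,0.1,0,0,0,1],[3.2,2.25,0.1,0,0,0,1],[3.2,2.25,0.1,0,0,0,1],[3.2,2.25,0.1,0,0,0,1],[3.2,2.25,0.1,0,0,0,1],[3.2,2.25,0.1,0,0,0,1],[3.2,2.25,0.1,0,0,0,1],[3.2,2.25,0.1,0,0,0,1],[3.2,2.25,0.1,0,0,0,1],[3.2,2.25,0.1,0,0,0,1]]]'

```text
time: 3.0
ee_pos: [373.3, -229.0, 212.2]
tcp_rot: [2.206, 2.236, 0.0]
force: [1.1, -0.3, 0.1]
grip_width: 91.2
```

>>> play_rows --motion '[[[3.2,2.25,0.1,0,0,0,1],[3.2,2.25,0.1,0,0,0,1],[3.2,2.25,0.1,0,0,0,1],[3.2,2.25,0.1,0,0,0,1],[3.2,2.25,0.1,0,0,0,1],[3.2,2.25,0.1,0,0,0,1],[3.2,2.25,0.1,0,0,0,1],[3.2,2.25,0.1,0,0,0,1],[3.2,2.25,0.1,0,0,0,1],[3.2,2.25,0.1,0,0,0,1],[0,0,0,0,0,0,1],[0,0,0,0,0,0,1]]]'

```text
time: 4.2
ee_pos: [591.8, 94.0, 201.4]
tcp_rot: [-2.202, -2.24, 0.002]
force: [-0.5, 0.8, 0.2]
grip_width: 91.4
```

```bash
python3 -c "
from h import *
plan([592,95,60],1.0)"
```

```text
t 4.2 pos [591.8  94.  201.4] yawY 0.96 tilt [-0.001 -0.001 -1.   ] q [ 0.14  0.37  1.54 -0.    1.23  0.12] F [-0.5  0.8  0.2] M [-0.05 -0.1   0.01] w 91.4
turn [-0.0012  0.0007 -0.0006]
shift after turn cm [ 0.1   0.02 14.14]
shift now cm [ 0.11  0.04 14.14]
```

>>> play_rows --motion '[[[0.1,0,4,0,0,0,1],[0,0,4,0,0,0,1],[0,0,4,0,0,0,1],[0,0,3,0,0,0,0.7],[0,0,2,0,0,0,0.6],[0,0,1,0,0,0,0.6],[0,0,0.6,0,0,0,0.6],[0,0,0.5,0,0,0,0.6],[0,0,0,0,0,0,0.6]]]'

```text
time: 5.1
ee_pos: [592.2, 94.3, 11.3]
tcp_rot: [2.202, 2.24, 0.001]
force: [-0.4, 0.6, 0.1]
grip_width: 54.8
```

```bash
python3 -c "
from h import *
plan([592,95,10],1.0)
t=ctrl.capture('top')['image'];s=ctrl.capture('scene')['image']
save(np.hstack([cv2.resize(t[140:230,150:270],(400,300)),cv2.resize(s[200:290,220:340],(400,300))]),'grip.png')"
```

```text
t 5.1 pos [592.2  94.3  11.3] yawY 0.97 tilt [ 0.001 -0.    -1.   ] q [ 0.14  0.56  1.77 -0.    0.82  0.12] F [-0.4  0.6  0.1] M [-0.1  -0.13  0.05] w 54.8
turn [ 0.0007  0.     -0.0006]
shift after turn cm [ 0.07 -0.02  0.13]
shift now cm [ 0.07 -0.02  0.13]
```

View pics/grip.png

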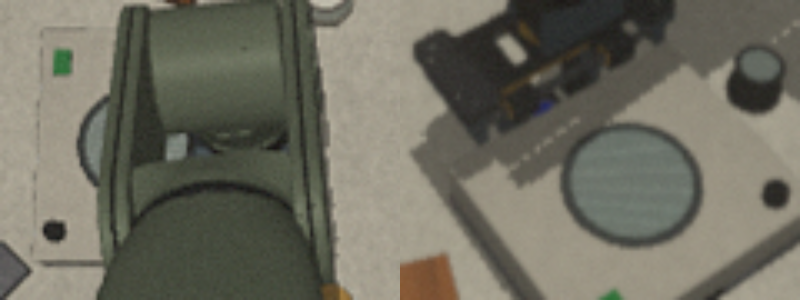

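In the scene half (right), the blue band shows between the fingers at about (540,105), clear of the base. Closing the gripper now.

>>> play_rows --motion '[[[0,0,0.1,0,0,0,0],[0,0,0,0,0,0,0],[0,0,0,0,0,0,0],[0,0,0,0,0,0,0],[0,0,0,0,0,0,0],[0,0,0,0,0,0,0]]]'

```text
time: 5.8
ee_pos: [592.0, 94.6, 10.2]
tcp_rot: [2.202, 2.241, 0.0]
force: [-0.8, 0.4, 3.5]
grip_width: 33.5
```

>>> play_rows --motion '[[[-0.2,0,0,0,0,0,0],[-0.3,0,0,0,0,0,0],[-0.5,0,0,0,0,0,0],[-0.5,0,0,0,0,0,0],[-0.5,0,0,0,0,0,0],[-0.5,0,0,0,0,0,0],[-0.5,0,0,0,0,0,0],[0,0,0,0,0,0,0]]]'

```text
time: 6.6
ee_pos: [592.0, 64.4, 10.2]
tcp_rot: [-2.201, -2.24, 0.001]
force: [-2.4, 2.2, 5.3]
grip_width: 33.5
```

```bash
python3 -c "
from h import *
plan([593.6,-15,10],1.0)
c=ctrl.capture('top')
for l in ('blue_tip','filter_slider'):
  for r in ctrl.tip_of(l,'top'):print(l,round(r['score'],2),at_z(c,r['point'],6).round(1))
s=ctrl.capture('scene')
save(cv2.resize(s['image'][170:290,200:340],(700,600)),'pull.png')"
```

```text
t 6.6 pos [592.   64.4  10.2] yawY 1.01 tilt [-0.001  0.    -1.   ] q [0.09 0.55 1.78 0.   0.81 0.07] F [-2.4  2.2  5.3] M [0.26 0.33 0.27] w 33.5
turn [-0.001  -0.0001  0.0001]
shift after turn cm [-7.94  0.03  0.02]
shift now cm [-7.94  0.02  0.02]
blue_tip 0.87 [ 466.5 -148.1    6. ]
blue_tip 0.71 [751.7 -22.7   6. ]
blue_tip 0.32 [ 465.5 -426.     6. ]
filter_slider 0.84 [ 526.7 -143.4    6. ]
filter_slider 0.59 [747.5 -86.2   6. ]
filter_slider 0.41 [583.7 123.6   6. ]
```

View pics/pull.png

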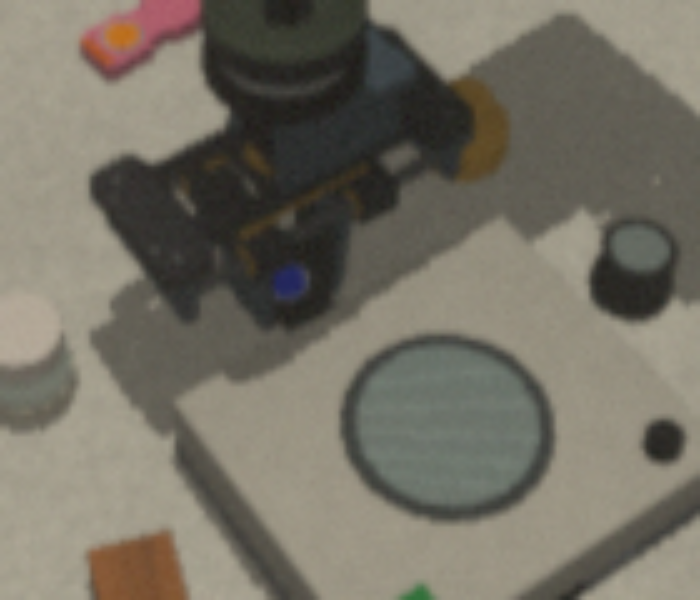

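```bash
python3 -c "
from h import *
s=ctrl.capture('scene')
u=s['image'][215:245,240:275].astype(int)
k=cv2.connectedComponentsWithStats((u[...,2]-u[...,0]>35).astype(np.uint8))
for st,ce in zip(k[2][1:],k[3][1:]):
  if st[4]>3:print(st[4],ce+[240,215],at_z(s,ce+[240,215],12).round(1))
print(proj(s,[592,98,12]),proj(s,[592,68,12]))
"
```

```text
26 [257.30769231 226.11538462] [592.3  66.5  12. ]
[264.09690607 234.48863426] [257.70951052 226.47560162]
```

>>> play_rows --motion '[[[-0.7,0,0,0,0,0,0],[-0.8,0,0,0,0,0,0],[-0.8,0,0,0,0,0,0],[-0.8,0,0,0,0,0,0],[-0.8,0,0,0,0,0,0],[-0.5,0,0,0,0,0,0],[0,0,0,0,0,0,0]]]'

```text
time: 7.55
ee_pos: [593.7, 19.2, 10.2]
tcp_rot: [2.201, 2.239, -0.0]
force: [0.1, -1.5, 6.1]
grip_width: 33.3
```

>>> play_rows --motion '[[[-0.8,0,0,0,0,0,0],[-0.8,0,0,0,0,0,0],[-0.8,0,0,0,0,0,0],[-0.8,0,0,0,0,0,0],[-0.8,0,0,0,0,0,0],[-0.5,0,0,0,0,0,0],[0,0,0,0,0,0,0]]]'

```text
time: 8.25
ee_pos: [594.3, -25.2, 10.2]
tcp_rot: [2.202, 2.24, -0.0]
force: [-0.1, -0.4, 5.6]
grip_width: 33.2
```

```bash
python3 -c "
from h import *
plan([593.6,-15,10],1.0)
s=ctrl.capture('scene')
save(cv2.resize(s['image'][150:270,200:340],(700,600)),'out.png')"
```

```text
t 8.2 pos [594.3 -25.2  10.2] yawY 0.99 tilt [ 0.001 -0.001 -1.   ] q [-0.06  0.55  1.78 -0.    0.81 -0.08] F [-0.1 -0.4  5.6] M [-0.06 -0.01 -0.09] w 33.2
turn [ 0.0005  0.0007 -0.0002]
shift after turn cm [ 1.02 -0.05  0.02]
shift now cm [ 1.02 -0.05  0.02]
```

View pics/out.png

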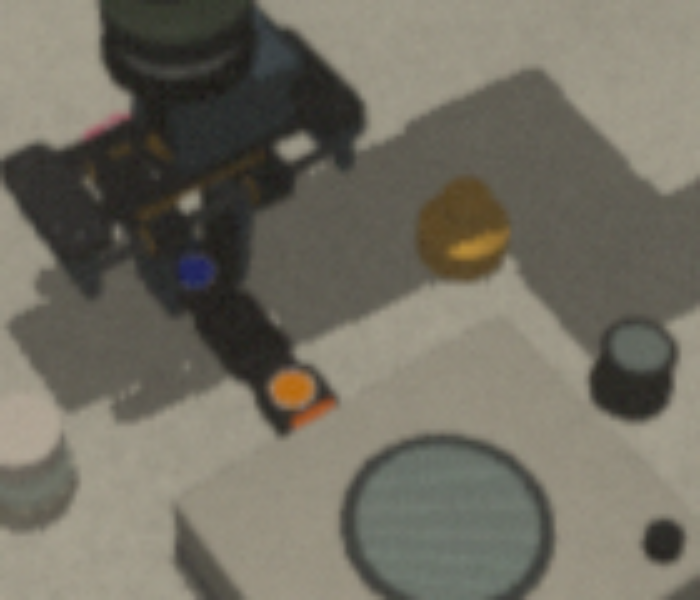

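>>> play_rows --motion '[[[0,0,-1.5,0,0,0,0],[0,0,-2.5,0,0,0,0],[0,0,-2.5,0,0,0,0],[0,0,-1,0,0,0,0],[0,0,0,0,0,-0.06,0],[0,0,0,0,0,-0.12,0],[0,0,0,0,0,-0.14,0],[0,0,0,0,0,-0.14,0],[0,0,0,0,0,-0.14,0],[0,0,0,0,0,-0.14,0],[0,0,0,0,0,-0.14,0]]]'

```text
time: 9.4
ee_pos: [593.1, -24.7, 83.5]
tcp_rot: [-1.028, -2.966, 0.002]
force: [-0.1, 0.3, -1.2]
grip_width: 33.4
```

>>> play_rows --motion '[[[0,0,0,0,0,-0.14,0],[0,0,0,0,0,-0.14,0],[0,0,0,0,0,-0.14,0],[0,0,0,0,0,-0.14,0],[0,0,0,0,0,-0.1,0],[0,0,0,0,0,-0.031,0],[-1.4,0.5,0,0,0,0,0],[-2.8,1,0,0,0,0,0],[-1.4,0.5,0,0,0,0,0],[0,0,0,0,0,0,0]]]'

```text
time: 10.4
ee_pos: [650.6, -3.1, 83.4]
tcp_rot: [0.029, -3.141, 0.001]
force: [-1.4, 0.3, -0.0]
grip_width: 33.8
```

```bash
python3 -c "
from h import *
plan([650,-5,10.5],91)
s=ctrl.capture('scene')
save(cv2.resize(s['image'][130:250,180:320],(700,600)),'turn.png')"
```

```text
t 10.4 pos [650.6  -3.1  83.4] yawY 91.07 tilt [-0.001 -0.    -1.   ] q [-0.02  0.54  1.57 -0.    1.03 -1.61] F [-1.4  0.3 -0. ] M [ 0.13 -0.1   0.03] w 33.8
turn [-0.0004 -0.0008  0.0013]
shift after turn cm [ 0.06 -0.19  7.29]
shift now cm [ 0.06 -0.19  7.29]
```

View pics/turn.png

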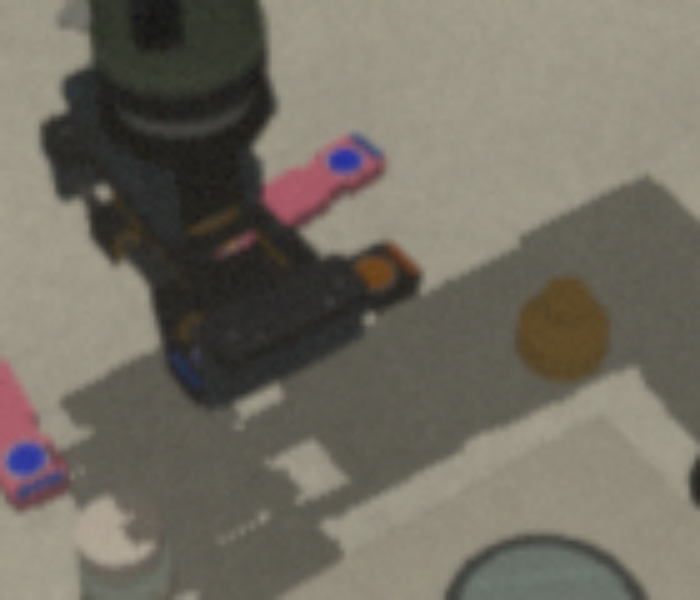

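The slider is held by its blue end (crop ~(185,370)), with amber pointing toward the robot at (385,270) and clear of the bystanders. Setting it down and regrasping at the amber end.

>>> play_rows --motion '[[[0,0,2,0,0,0,0],[0,0,2.5,0,0,0,0],[0,0,1.5,0,0,0,0],[0,0,0.8,0,0,0,0],[0,0,0.3,0,0,0,0],[0,0,0.15,0,0,0,0],[0,0,0,0,0,0,0.6],[0,0,0,0,0,0,0.6],[0,0,0,0,0,0,0.6],[0,0,-2,0,0,0,0.6],[0,0,-3,0,0,0,0.6]]]'

```text
time: 11.55
ee_pos: [648.3, -3.4, 61.5]
tcp_rot: [0.028, -3.137, -0.0]
force: [0.4, 0.6, 1.6]
grip_width: 54.6
```

>>> play_rows --motion '[[[1.5,0,-2,0,0,0.14,0.6],[0,0,0,0,0,0.145,0.6],[0,0,0,0,0,0.145,0.6],[0,0,0,0,0,0.145,0.6],[0,0,0,0,0,0.145,0.6],[0,0,0,0,0,0.145,0.6],[0,0,0,0,0,0.145,0.6],[0,0,0,0,0,0.145,0.6],[0,0,0,0,0,0.145,0.6],[0,0,0,0,0,0.145,0.6],[0,0,0,0,0,0.145,0.6],[0,0,0,0,0,0.145,0.6]]]'

```text
time: 12.75
ee_pos: [634.8, -3.7, 82.9]
tcp_rot: [2.384, 2.045, 0.001]
force: [0.8, -0.9, 0.9]
grip_width: 54.8
```

>>> play_rows --motion '[[[0,0,0,0,0,0.145,0.6],[0,0,0,0,0,0.145,0.6],[0,0,0,0,0,0.145,0.6],[0,0,0,0,0,0.145,0.6],[0,0,0,0,0,0.145,0.6],[0,0,0,0,0,0.145,0.6],[0,0,0,0,0,0.145,0.6],[0,0,0,0,0,0.145,0.6],[0,0,0,0,0,0.145,0.6],[0,0,0,0,0,0.1,0.6],[0,0,0,0,0,0,0.6]]]'

```text
time: 13.85
ee_pos: [634.8, -3.7, 82.9]
tcp_rot: [3.141, 0.031, 0.001]
force: [0.4, -0.7, -0.3]
grip_width: 54.6
```

```bash
python3 -c "
from h import *
plan([550,-3,10.5],-89)
s=ctrl.capture('scene')
for l in('filter_slider','amber_tip','blue_tip'):
  for r in ctrl.tip_of(l,'scene'):print(l,round(r['score'],2),at_z(s,r['point'],6).round(1))
save(cv2.resize(s['image'][130:250,180:320],(700,600)),'down.png')"
```

```text
t 13.8 pos [634.8  -3.7  82.9] yawY -88.88 tilt [ 0.001 -0.    -1.   ] q [-0.02  0.52  1.61 -0.    1.01  1.53] F [ 0.4 -0.7 -0.3] M [ 0.06  0.01 -0.  ] w 54.6
turn [ 0.0002 -0.0007  0.0021]
shift after turn cm [-8.48 -0.22  7.24]
shift now cm [-8.48 -0.24  7.23]
filter_slider 0.8 [ 734.8 -105.1    6. ]
filter_slider 0.57 [601.3 -10.6   6. ]
filter_slider 0.56 [ 528.1 -139.1    6. ]
amber_tip 0.72 [ 739.2 -164.8    6. ]
amber_tip 0.58 [529.6 -19.2   6. ]
blue_tip 0.86 [678.1  -5.3   6. ]
blue_tip 0.74 [742.3 -34.3   6. ]
blue_tip 0.67 [ 458.3 -159.5    6. ]
```

View pics/down.png

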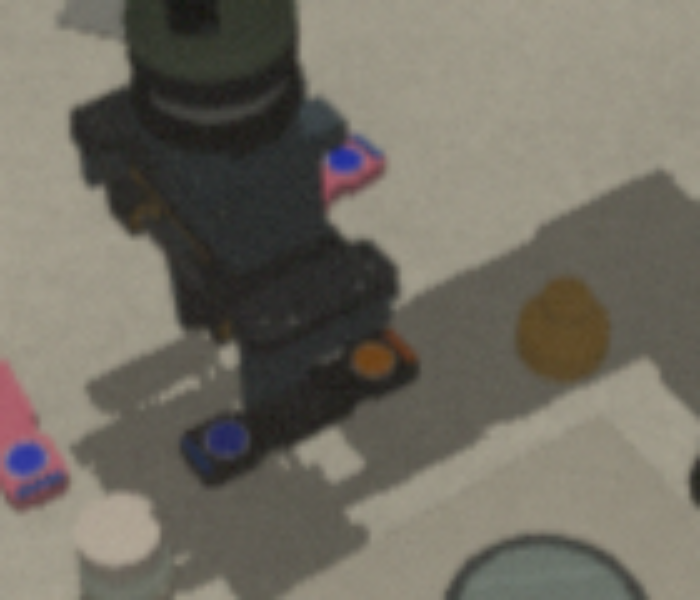

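```bash
python3 -c "
from h import *
s=ctrl.capture('scene');im=s['image'].astype(int)
x0,y0=212,190;u=im[y0:228,x0:268]
for m in (u[...,2]-u[...,0]>30,(u[...,0]-u[...,2]>45)):
  k=cv2.connectedComponentsWithStats(m.astype(np.uint8))
  for st,ce in zip(k[2][1:],k[3][1:]):
    if st[4]>4:print(st[4],ce+[x0,y0],at_z(s,ce+[x0,y0],12).round(1))
"
```

```text
35 [224.91428571 217.31428571] [649.4  -5.   12. ]
10 [260.1 199.2] [535.4  -6.   12. ]
36 [254.30555556 201.44444444] [553.4  -8.1  12. ]
```

>>> play_rows --motion '[[[-2.2,0.04,0,0,0,0,0.6],[-4.3,0.08,0,0,0,0,0.6],[-2.2,0.04,0,0,0,0,0.6],[0,0,2,0,0,0,0.6],[0,0,2.5,0,0,0,0.6],[0,0,1.5,0,0,0,0.6],[0,0,0.8,0,0,0,0.6],[0,0,0.4,0,0,0,0.6],[0,0,0,0,0,0,0.6]]]'

```text
time: 15.0
ee_pos: [547.9, -7.0, 10.4]
tcp_rot: [3.141, 0.031, -0.0]
force: [-0.7, 0.6, 0.6]
grip_width: 55.0
```

>>> play_rows --motion '[[[0,0,0.03,0,0,0,0],[0,0,0,0,0,0,0],[0,0,0,0,0,0,0],[0,0,0,0,0,0,0],[0,0,0,0,0,0,0],[0,0,0,0,0,0,0],[0,0,-1,0,0,0,0],[0,0,-2,0,0,0,0],[0,0,-2.5,0,0,0,0],[0,0,-1.5,0,0,0,0],[0,0,0,0,0,0,0]]]'

```text
time: 16.1
ee_pos: [549.2, -7.0, 82.5]
tcp_rot: [3.141, 0.03, 0.008]
force: [0.0, -0.3, -1.0]
grip_width: 33.8
```

```bash
python3 -c "
from h import *
plan([594.5,-25,80],-179+180)"
```

```text
t 16.1 pos [549.2  -7.   82.5] yawY -88.89 tilt [ 0.005 -0.    -1.   ] q [-0.03  0.4   1.82 -0.    0.91  1.52] F [ 0.  -0.3 -1. ] M [ 0.07  0.04 -0.02] w 33.8
turn [ 0.0041 -0.0035 -1.5689]
shift after turn cm [-1.88  4.5   0.25]
shift now cm [4.49 1.89 0.27]
```

>>> play_rows --motion '[[[1.2,0.6,0,0,0,0,0],[2.1,1.1,0,0,0,0,0],[1.2,0.6,0,0,0,0,0],[0,0,0,0,0,-0.06,0],[0,0,0,0,0,-0.12,0],[0,0,0,0,0,-0.14,0],[0,0,0,0,0,-0.14,0],[0,0,0,0,0,-0.14,0],[0,0,0,0,0,-0.14,0],[0,0,0,0,0,-0.14,0]]]'

```text
time: 17.1
ee_pos: [593.2, -29.5, 78.4]
tcp_rot: [-2.825, -1.373, 0.003]
force: [0.4, -0.1, -1.6]
grip_width: 33.6
```

>>> play_rows --motion '[[[0,0,0,0,0,-0.14,0],[0,0,0,0,0,-0.14,0],[0,0,0,0,0,-0.14,0],[0,0,0,0,0,-0.14,0],[0,0,0,0,0,-0.1,0],[0,0,0,0,0,-0.03,0],[0,0,0,0,0,0,0]]]'

```text
time: 17.8
ee_pos: [593.2, -29.4, 79.1]
tcp_rot: [-2.202, -2.24, 0.002]
force: [-1.2, -0.5, -0.8]
grip_width: 33.7
```

```bash
python3 -c "
from h import *
plan([594.3,-30,11],1.0)
s=ctrl.capture('scene');im=s['image'].astype(int)
z=82.5-10.3+12
x0,y0=180,140;u=im[y0:270,x0:310]
for m in (u[...,2]-u[...,0]>30,(u[...,0]-u[...,2]>60)):
  k=cv2.connectedComponentsWithStats(m.astype(np.uint8))
  for st,ce in zip(k[2][1:],k[3][1:]):
    if st[4]>4:print(st[4],ce+[x0,y0],at_z(s,ce+[x0,y0],z).round(1))
"
```

```text
t 17.8 pos [593.2 -29.4  79.1] yawY 0.98 tilt [-0.002 -0.    -1.   ] q [-0.07  0.47  1.72 -0.    0.96 -0.09] F [-1.2 -0.5 -0.8] M [-0.08 -0.06  0.01] w 33.7
turn [-0.0015 -0.     -0.0004]
shift after turn cm [-0.06  0.11  6.81]
shift now cm [-0.06  0.12  6.81]
77 [259.68831169 212.33766234] [592.9  77.8  84.2]
39 [184.58974359 221.46153846] [760.2   2.   84.2]
8 [187.5 226.5] [760.7  19.2  84.2]
5 [221.4 177.2] [613.5 -77.1  84.2]
26 [237.5 187. ] [595.5 -23.4  84.2]
8 [295.125 191.125] [478.2  70.3  84.2]
66 [294.95454545 198.1969697 ] [492.9  89.   84.2]
59 [181.86440678 211.71186441] [752.9 -28.7  84.2]
```

>>> play_rows --motion '[[[0,0.07,1.5,0,0,0,0],[0,0,2.5,0,0,0,0],[0,0,1.5,0,0,0,0],[0,0,0.8,0,0,0,0],[0,0,0.4,0,0,0,0],[0,0,0.1,0,0,0,0],[0,0,0,0,0,0,0]]]'

```text
time: 18.55
ee_pos: [594.4, -29.1, 12.7]
tcp_rot: [2.2, 2.241, 0.001]
force: [0.6, 1.2, -0.2]
grip_width: 33.5
```

```bash
python3 -c "
from h import *
plan([593.8,-25,10.7],1.0)
s=ctrl.capture('scene')
save(cv2.resize(s['image'][150:270,200:340],(700,600)),'pre.png')"
```

```text
t 18.6 pos [594.4 -29.1  12.7] yawY 1.05 tilt [ 0.001 -0.    -1.   ] q [-0.07  0.55  1.78 -0.    0.81 -0.09] F [ 0.6  1.2 -0.2] M [-0.06 -0.13 -0.04] w 33.5
turn [0.0012 0.0002 0.0008]
shift after turn cm [ 0.42 -0.05  0.2 ]
shift now cm [ 0.42 -0.05  0.2 ]
```

View pics/pre.png

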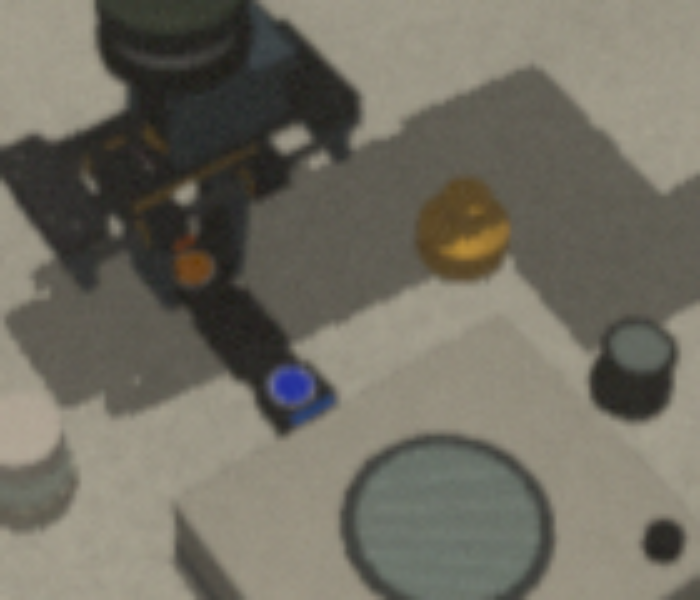

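The slider is aligned, blue end toward the slot at crop (290,385), amber in the gripper. Lowering it the last 2 mm and starting the approach.

>>> play_rows --motion '[[[0,-0.03,0.1,0,0,0,0],[0,0,0.1,0,0,0,0],[0.5,0,0,0,0,0,0],[0.5,0,0,0,0,0,0],[0.5,0,0,0,0,0,0],[0.3,0,0,0,0,0,0],[0.3,0,0,0,0,0,0],[0.3,0,0,0,0,0,0],[0.3,0,0,0,0,0,0],[0,0,0,0,0,0,0]]]'

```text
time: 19.6
ee_pos: [593.6, -1.7, 10.7]
tcp_rot: [2.199, 2.242, 0.001]
force: [0.3, -1.6, 5.6]
grip_width: 33.7
```

>>> play_rows --motion '[[[0.3,0,0,0,0,0,0],[0.3,0,0,0,0,0,0],[0.3,0,0,0,0,0,0],[0.3,0,0,0,0,0,0],[0.3,0,0,0,0,0,0],[0.3,0,0,0,0,0,0],[0,0,0,0,0,0,0]]]'

```text
time: 20.3
ee_pos: [593.2, 16.3, 10.7]
tcp_rot: [2.2, 2.242, 0.001]
force: [0.3, -2.1, 5.3]
grip_width: 33.7
```

```bash
python3 -c "
from h import *
plan([592.5,50,10.7],1.0)"
```

```text
t 20.3 pos [593.2  16.3  10.7] yawY 1.09 tilt [ 0.001 -0.    -1.   ] q [ 0.01  0.55  1.78 -0.    0.81 -0.01] F [ 0.3 -2.1  5.3] M [-0.25 -0.03  0.03] w 33.7
turn [0.0012 0.0002 0.0016]
shift after turn cm [ 3.38 -0.01  0.  ]
shift now cm [ 3.38 -0.01  0.  ]
```

Entering smoothly: lateral force is near zero and drag is only 2 N. Continuing toward the catch, which is about 60 mm in (TCP y ≈ 54).

>>> play_rows --motion '[[[0.4,0,0,0,0,0,0],[0.4,0,0,0,0,0,0],[0.4,0,0,0,0,0,0],[0.4,0,0,0,0,0,0],[0.4,0,0,0,0,0,0],[0.4,0,0,0,0,0,0],[0.4,0,0,0,0,0,0],[0,0,0,0,0,0,0]]]'

```text
time: 21.1
ee_pos: [592.7, 44.5, 10.7]
tcp_rot: [2.2, 2.242, 0.001]
force: [0.1, -0.6, 5.5]
grip_width: 33.8
```

>>> play_rows --motion '[[[0.3,0,0,0,0,0,0],[0.3,0,0,0,0,0,0],[0.3,0,0,0,0,0,0],[0.3,0,0,0,0,0,0],[0.3,0,0,0,0,0,0],[0.3,0,0,0,0,0,0],[0,0,0,0,0,0,0]]]'

```text
time: 21.8
ee_pos: [591.9, 61.4, 10.7]
tcp_rot: [2.198, 2.243, -0.001]
force: [-1.0, -4.8, 6.5]
grip_width: 33.6
```

>>> play_rows --motion '[[[0.3,0,0,0,0,0,0],[0.3,0,0,0,0,0,0],[0.3,0,0,0,0,0,0],[0.3,0,0,0,0,0,0],[0.3,0,0,0,0,0,0],[0.3,0,0,0,0,0,0],[0,0,0,0,0,0,0]]]'

```text
time: 22.5
ee_pos: [591.5, 79.4, 10.7]
tcp_rot: [2.199, 2.242, -0.002]
force: [-0.2, -4.8, 7.6]
grip_width: 33.5
```

```bash
python3 -c "
from h import *
plan([592,95,10.7],1.0)
s=ctrl.capture('scene');im=s['image'].astype(int)
x0,y0=235,205;u=im[y0:250,x0:280]
k=cv2.connectedComponentsWithStats(((u[...,0]-u[...,2]>45)).astype(np.uint8))
for st,ce in zip(k[2][1:],k[3][1:]):
    if st[4]>4:print(st[4],ce+[x0,y0],at_z(s,ce+[x0,y0],12).round(1))"
```

```text
t 22.5 pos [591.5  79.4  10.7] yawY 1.13 tilt [ 0.    -0.002 -1.   ] q [ 0.12  0.55  1.78 -0.    0.81  0.1 ] F [-0.2 -4.8  7.6] M [-0.78  0.09  0.05] w 33.5
turn [0.     0.0015 0.0022]
shift after turn cm [1.56 0.08 0.  ]
shift now cm [ 1.56  0.08 -0.  ]
37 [261.08108108 230.54054054] [591.7  83.5  12. ]
```

>>> play_rows --motion '[[[0.2,0,0,0,0,0,0],[0.2,0,0,0,0,0,0],[0.2,0,0,0,0,0,0],[0.2,0,0,0,0,0,0],[0.2,0,0,0,0,0,0],[0,0,0,0,0,0,0]]]'

```text
time: 23.15
ee_pos: [591.3, 89.9, 10.7]
tcp_rot: [2.2, 2.242, -0.0]
force: [-0.5, -2.6, 6.2]
grip_width: 33.8
```

>>> play_rows --motion '[[[0.1,0,0,0,0,0,0],[0.1,0,0,0,0,0,0],[0,0,0,0,0,0,0]]]'

```text
time: 23.45
ee_pos: [591.5, 91.8, 10.7]
tcp_rot: [2.2, 2.242, 0.0]
force: [-0.2, -2.7, 6.9]
grip_width: 33.8
```

>>> play_rows --motion '[[[0.1,0,0,0,0,0,0],[0,0,0,0,0,0,0]]]'

```text
time: 23.65
ee_pos: [591.4, 92.5, 10.7]
tcp_rot: [2.199, 2.242, -0.001]
force: [-0.6, -4.0, 6.2]
grip_width: 34.0
```

>>> play_rows --motion '[[[0.1,0,0,0,0,0,0],[0,0,0,0,0,0,0]]]'

```text
time: 23.85
ee_pos: [591.4, 92.5, 10.7]
tcp_rot: [2.198, 2.242, -0.003]
force: [-1.3, -8.1, 5.9]
grip_width: 33.7
```

>>> play_rows --motion '[[[0.1,0,0,0,0,0,0],[0,0,0,0,0,0,0]]]'

```text
time: 24.05
ee_pos: [591.4, 92.6, 10.7]
tcp_rot: [2.196, 2.242, -0.004]
force: [-0.8, -9.5, 6.7]
grip_width: 33.8
```

```bash
python3 -c "
from h import *
plan([592,95,10.7],1.0)
s=ctrl.capture('scene');im=s['image'].astype(int)
x0,y0=235,205;u=im[y0:250,x0:280]
k=cv2.connectedComponentsWithStats(((u[...,0]-u[...,2]>45)).astype(np.uint8))
for st,ce in zip(k[2][1:],k[3][1:]):
    if st[4]>4:print(st[4],ce+[x0,y0],at_z(s,ce+[x0,y0],12).round(1))"
```

```text
t 24.1 pos [591.4  92.6  10.7] yawY 1.17 tilt [ 0.    -0.004 -1.   ] q [ 0.14  0.56  1.77 -0.01  0.81  0.12] F [-0.8 -9.5  6.7] M [-1.85 -0.02  0.05] w 33.8
turn [0.0002 0.0041 0.003 ]
shift after turn cm [0.24 0.06 0.  ]
shift now cm [0.24 0.06 0.  ]
```

>>> play_rows --motion '[[[0.1,0,0,0,0,0,0],[0.1,0,0,0,0,0,0],[0,0,0,0,0,0,0],[0,0,0,0,0,0,0]]]'

```text
time: 24.5
ee_pos: [591.3, 92.8, 10.7]
tcp_rot: [2.194, 2.242, -0.008]
force: [0.4, -16.5, 7.4]
grip_width: 33.2
```

```bash
python3 -c "
from h import *
plan([592,95,10.7],1.0)"
```

```text
t 24.5 pos [591.3  92.8  10.7] yawY 1.24 tilt [ 0.    -0.007 -1.   ] q [ 0.14  0.56  1.77 -0.01  0.82  0.12] F [  0.4 -16.5   7.4] M [-2.91 -0.05  0.07] w 33.2
turn [-0.0001  0.0069  0.0043]
shift after turn cm [ 0.22  0.07 -0.  ]
shift now cm [ 0.22  0.07 -0.  ]
```

It's a rigid stop: 16.5 N and no further travel. The drag also fell near y≈85-90, which fits the catch dropping into the notch. Relieving the push, letting go and backing off.

>>> play_rows --motion '[[[-0.2,0,0,0,0,0,0],[-0.15,0,0,0,0,0,0],[0,0,0,0,0,0,0.6],[0,0,0,0,0,0,0.6],[0,0,0,0,0,0,0.6],[0,0,0,0,0,0,0.6],[0,0,-1,0,0,0,0.6],[0,0,-2.5,0,0,0,0.6],[0,0,-4,0,0,0,0.6],[-2,0,-4,0,0,0,0.6]]]'

```text
time: 25.5
ee_pos: [591.4, 74.9, 126.6]
tcp_rot: [-2.198, -2.244, -0.0]
force: [0.9, -0.7, -0.4]
grip_width: 54.7
```

>>> play_rows --motion '[[[-4,-1,-2,0,0,0,0.6],[-4.5,-1.5,0,0,0,0,0.6],[-4.5,-1.5,0,0,0,0,0.6],[-4.5,-1.5,0,0,0,0,0.6],[-4.5,-1.5,0,0,0,0,0.6],[-4,-1,0,0,0,0,0.6],[0,0,0,0,0,0,0.6]]]'

```text
time: 26.2
ee_pos: [515.5, -192.2, 146.0]
tcp_rot: [2.205, 2.235, -0.001]
force: [-0.4, 0.7, -0.8]
grip_width: 54.6
```

```bash
python3 -c "
from h import *
plan()
c=ctrl.capture('top');s=ctrl.capture('scene')
for cc,n,box in((c,'top',(220,245,172,200)),(s,'scene',(240,280,218,245))):
    x0,x1,y0,y1=box;u=cc['image'][y0:y1,x0:x1].astype(int)
    k=cv2.connectedComponentsWithStats((u[...,0]-u[...,2]>50).astype(np.uint8))
    for st,ce in zip(k[2][1:],k[3][1:]):
        if st[4]>4:print(n,st[4],at_z(cc,ce+[x0,y0],12).round(1))
for l,z in(('weight_mid',23),('jar_mid',27),('loupe_mid',17),('block_mid',15),('dish_mid',15)):
    for r in ctrl.tip_of(l,'top')[:1]:print(l,round(r['score'],2),at_z(c,r['point'],z).round(0))
a=cv2.resize(c['image'][140:230,150:270],(800,600));b=s['image'][150:270,180:340]
save(np.hstack([cv2.resize(a,(400,300)),cv2.resize(b,(400,300))]),'final.png')"
```

```text
t 26.2 pos [ 515.5 -192.2  146. ] yawY 0.76 tilt [ 0.001 -0.002 -1.   ] q [-0.38  0.34  1.74 -0.    1.06 -0.39] F [-0.4  0.7 -0.8] M [ 0.09 -0.13  0.02] w 54.6
top 26 [592.1  79.9  12. ]
top 44 [592.1  97.8  12. ]
scene 43 [591.6  82.4  12. ]
weight_mid 0.61 [447.  39.  23.]
jar_mid 0.74 [730.  44.  27.]
loupe_mid 0.67 [597. 155.  17.]
block_mid 0.75 [746. 197.  15.]
```

View pics/final.png

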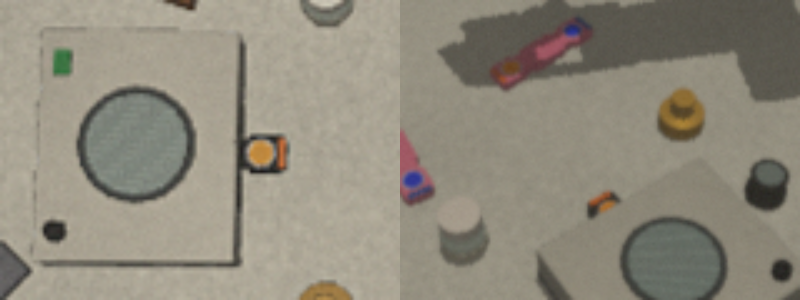

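```bash
python3 -c "
from h import *
print(ctrl.close_job())"
```

```text
the job is handed in; nothing more can be done
None
```

The blue filter is now in the light path, the gripper has let go, and the job is handed in at about 26 s of the 72 s allowed. I drew the black slider fully out of the slot, set it down a quarter turn round and regrasped it at the amber end. I then turned it the rest of the way and slid it in blue end first.

**Last checks:**
- **Stop:** the push met a rigid stop at 16.5 N with no further travel, well under the 40 N limit.
- **Catch:** the drag fell from 4.8 N to 2.6 N a few millimetres before home, which fits the catch dropping into the notch. That is inferred from force only; the catch cannot be seen.
- **Depth:** from the top camera the amber window sits at y = 97.8 mm. The blue window was at 97.5 mm at the start, so about 40 mm sticks out as before.
- **Clear:** after letting go, the arm backed well away and read about zero force.

**Checks that disagreed:**
- **Loupe:** the network's final loupe point (597, 155) was on the glass stage, a false hit. The loupe shows beside the base in the final picture.
- **Block:** its network point shifted 13 mm, but its visible edge is at the same pixel as at the start.
- **Dish:** it was not detected in the last look. I did not re-check it, the spatula or the brush individually, though I noticed no contact with any of them.

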